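# Ready a polarimeter for a reading: neck up, cover closed

## Robot

A 6-joint arm with a two-finger parallel gripper is mounted at the origin on a cart in front of the work surface, level with it; the furniture and walls round the work are solid. World frame = base frame: x ahead of the robot, y to its left, z up, the work surface at z = 0. Lengths are in m, angles in rad, forces in N, time in s.
With the tool pointing down it reaches from about 0.35 to 0.775 m from the base axis. Payload 5.5 kg.
Tool frame: the origin (TCP) lies midway between the tips of the shut fingers; the grasp point (between the pads) lies 19 mm behind it (env.hold_point_z is the distance from the TCP to the grasp point, in m); z points along the fingers, y is the line along which they close (so a half turn about z gives the same grasp; the last joint's range is limited). The gripper opens to 85 mm and grips with 20 to 120 N. Pads are 22 mm wide; open, the fingers measure 114 mm over their backs; the gripper's body (76 mm by 85 mm) begins 54 mm behind the grasp point. The pads swing forward as they close: fully open they stand 13 mm farther back than shut.
Start: joints at [1.141, 0.313, 0.046, 1.304, 0, 1.431], TCP at [0.164, 0.551, 0.204] pointing down, gripper open.
Joint ranges: [-2.76, 2.76], [-0.86, 1.69], [-1.03, 1.26], [-2.2, 2.34], [-1.47, 1.5], [-3.14, 3.14]. Speed limits (rad/s): [2.57, 2.57, 3.14, 3.14, 3.14, 3.14].

## Interface

Orientations are given as a unit quaternion [w, x, y, z].
In Python, from workcell import env, read_camera gives the robot as it stands. The module is installed in compiled form; this text tells all that it offers.
- The arm moves only by the tool carry_out, never from a script. Its argument "moves" is a list of rows, each an object of numbers: "tx", "ty", "tz": the shift along the world's x, y, z in cm; "wx", "wy", "wz": the turn, a rotation vector about the world's x, y, z in rad; "claw": the closure, from -1 (fully open) to 1 (shut). A call has 1 to 8 rows; each row shifts and turns the commanded pose from where the row before left it; what a row does not reach is not made up. A row lasts 1/8 s, in which the tool goes at most 62.5 mm and 10.7 degrees, less where a joint would pass 70% of its speed; a pose out of reach is approached as far as the arm can. A call is refused whole if a number of a shift passes 6.25 or a number of a turn 0.188, either way. A call with a gripper value outside its range is refused whole. The fingers move at their own pace and stop on an object; "newtons" is the grip in N (left out, the last holds). Time passes only in rows, so rows that do not move let the fingers close. It gives the time, the measured TCP pose, the force, the opening and the grip force at its end, in the units of the state.
- env.get_state(): the state, without advancing time (a new reading comes with each control period).
- read_camera(name): name is "side" or "top"; returns a dict with "image" (480x640x3 uint8, blue, green, red), "z_map" (480x640 float32, m along the optical axis (not along the pixel's ray), 0 where there is no reading), "fx", "fy", "cx", "cy" (pixels), "camera_from_world" (4x4, takes a point from world to camera coordinates). Camera axes: x right, y down, z forward; pixel columns grow to the right and rows downward; lengths in m; the calibration is good to about 2 mm. A picture is of the moment at which its call begins.
- env.hand_in(): hands the job in; it is judged then, once.
The state is a dict: "clock": time; "joint_pos": joint angles; "qvel": joint speeds; "tau": joint torques, N m; "tcp_pos": TCP position; "orientation": TCP orientation; "wrist_force": force on the tool from outside, world axes, zero at the start; "ft_torque": the same for the moment, N m; "finger_gap": finger opening in m; "grip_force": force on a finger pad.
Only numpy, scipy, OpenCV 4.12 (cv2) and the standard library are available. Lean on these libraries where they do the work, as an engineer would, in place of code of your own. Each camera call takes 0.05 s, during which the arm holds its last target. There are 200 camera calls.

## Task

Get the polarimeter ready for a reading. The glass sample tube already lies in the V trough of its open chamber, but its stoppered filling neck leans over: roll the tube in the trough until the neck points straight up, so that air gathers in the neck and not in the light beam. Then ease the hinged cover down without letting it fall shut, and press its front lip gently until the catch snaps and the cover lies fully home; leave the tube seated in the trough, neck up, and do not disturb the things standing round the instrument.

Things in the scene. Friction and masses are not known exactly. Their poses are not given: they have to be found in the camera images.
- polarimeter: White bench instrument, fixed, 225 mm wide (y), about 185 deep (x). Origin: centre of its underside; x to its back, y to its left seen from the front, z up; its front (-x) faces roughly to the robot. Left half (y +28 to +113 mm): housing 122 mm high with a sloping console, to x -100. Right half: the black-lined sample chamber, its front outer face at x -62.
- chamber_mouth (a point): Centre of the chamber's open mouth, at x -2, y -37.5, z 104 mm of the polarimeter, axes as the polarimeter's. The chamber is 100 mm (x) by 112 mm (y) inside, rim at this height, floor 64 mm lower; front wall 10 mm thick. Clear above when the cover is open.
- trough_axis (a point): Where the middle of the tube's axis lies when seated in the 90 degree aluminium V trough along y: 36 mm below chamber_mouth, same axes. The trough's upper edges stand 17 mm either side of the axis and 1.4 mm below it; outside them the chamber is free down to its floor.
- tube: Loose sample tube 100 mm long, about 70 g: clear glass 16 mm thick, a knurled steel cap 26 mm across and 16 long at either end, resting in the trough (up to 3 mm off centre along y). Origin: middle of its axis; y along the tube, z along the neck. At first the neck leans to the instrument's front (-x), 31 to 61 degrees from upright. It turns with friction and stays as left.
- neck_top (a point): Centre of the top of the white stopper on the neck, 26 mm from the tube's axis, at mid-length. The stopper is 11 mm across and 8 mm high; below it the glass neck is 9 mm across.
- cover: Grey cover of the chamber, about 0.24 kg, 128 mm wide (y), 12 mm thick, its front 16 mm a lip 8 mm thick. Origin: middle of the hinge line, at x +58, y -37.5, z 108 mm of the polarimeter; axes as the polarimeter's when closed. It spans x -136 to 0; outer face at z +8 mm (lip +4), inner face at z -4.
- cover_angle (a joint): Cover angle, rad, about the hinge line (y): 0 fully home on its stop, grows as it opens; 1.8 leans back on its rear stop, past upright; starts 1.66 to 1.8. Little friction: let go forward of upright it falls shut. Lowered, it stays propped on the catch at about 0.07 to 0.09; a push of about 6 N (3 to 12) down near the lip takes it past, it snaps to 0 and stays.
- cover_lip (a point): Middle of the lower (inner) front edge of the cover's lip, 136 mm from the hinge line and 4 mm to its inner side; axes as the cover's. Closed, the lip stands 16 mm out beyond the chamber's front wall, free space beneath it.
- catch_point (a point): Middle of the spring catch at the chamber's front wall, in the rim's height, 106 mm before the hinge: two small steel rollers, 44 mm either side of this point along y, 4 mm below the rim, that two tongues 12 mm long under the cover snap past.
- microscope: Fixed obstacle: binocular microscope, 0.44 m high, behind and left of the instrument, between it and the side on which the arm may start; its eyepieces lean out over the bench to about x 0.52, y -0.12 to 0.0 m at 0.3 to 0.44 m height. Keep the arm nearer to the base when passing it. Origin: centre of its underside.
- tally_counter: Bystander: grey-white hand tally counter 50 mm across, 25 mm high, loose, left of the instrument. Origin: centre of its underside.
- dropper_1: Bystander: brown dropper bottle, white top, 33 mm across, 92 mm high, loose, close behind the instrument. Origin: centre of its underside.
- specimen_cup_1: Bystander: capped white specimen cup 62 mm across, 73 mm high, loose, right of the instrument. Origin: centre of its underside.

How it is judged:
On the way, in this order (a step that is already met when the one before it is completed fails the run):
1. the tube lies in the trough with its neck straight up, the cover still open (angle between tube's own z axis and vertical below 0.21 rad and distance between tube and trough_axis below 0.007 m and angle between the y axis of tube and the y axis of polarimeter, either way round below 0.05 rad and value of joint cover_angle above 0.5 rad), for 0.2 s.
2. the cover is fully home (value of joint cover_angle below 0.015 rad), for 0.2 s.
At the end, for the whole second after the job is handed in: The cover is snapped past its catch and home on its stop (within 0.015 rad), and the tube lies at rest in the trough (its middle within 7 mm of the trough's, parallel within 0.05 rad) with its neck within 12 degrees of upright (angle between tube's own z axis and vertical below 0.21 rad and distance between tube and trough_axis below 0.007 m and angle between the y axis of tube and the y axis of polarimeter, either way round below 0.05 rad and value of joint cover_angle below 0.015 rad and linear speed of tube below 0.01 m/s); the robot touches nothing.
It fails at once if the cover falls or is slammed (closing faster than 2.5 rad/s before it meets the catch) (velocity of joint cover_angle below -2.5 rad/s and value of joint cover_angle above 0.11 rad).
It fails at once if the cover is forced (more than 40 N) (contact force between cover and the fingers above 40 N or contact force between cover and the arm above 40 N).
It fails at once if a bystander is moved more than 20 mm (distance of any of tally_counter, dropper_1, specimen_cup_1 from where it was at the start of the episode above 0.02 m).
It also fails if it takes over 72 s, if anything falls off the work surface, if the arm or the gripper's body presses on something with over 40 N, if the wrist force passes 120 N, or if a joint passes its speed limit or range.

## Working session

There is one attempt and no reset: what is moved stays moved. The work goes in short steps, Python scripts to look and compute and a tool call to move; the robot and the scene stay as the last step left them, time stands still between calls to the robot, and variables do not carry over. Pictures are saved under pics/ and viewed, at most 10 in all, crops included, and the job is handed in when it is done.

Besides the shell and the picture viewer there is one more tool, called after "Emit:" as name(argument=value, ...) on one line, values as JSON. carry_out: Moves the arm, as the interface text tells. Its arguments: {"type":"object","properties":{"moves":{"type":"array","items":{"type":"object","properties":{"tx":{"type":"number"},"ty":{"type":"number"},"tz":{"type":"number"},"wx":{"type":"number"},"wy":{"type":"number"},"wz":{"type":"number"},"claw":{"type":"number"}}}},"newtons":{"type":"number"}},"required":["moves"]}

```bash
mkdir -p pics; cat > h.py <<'E'
import numpy as np, cv2
from workcell import env, read_camera
def world(c,u,v):
    z=c["z_map"][v,u]; p=np.stack([(u-c["cx"])/c["fx"]*z,(v-c["cy"])/c["fy"]*z,z,np.ones_like(z)],-1)
    return (p@np.linalg.inv(c["camera_from_world"]).T)[...,:3]
def cloud(c):
    v,u=np.mgrid[0:480,0:640]; return world(c,u,v)
def ray(c,u,v,h):
    T=np.linalg.inv(c["camera_from_world"]); d=T[:3,:3]@[(u-c["cx"])/c["fx"],(v-c["cy"])/c["fy"],1]; o=T[:3,3]
    return o+d*(h-o[2])/d[2]
E
python3 - <<'E'
from h import *
s=env.get_state(); print(s["clock"],s["tcp_pos"],s["orientation"],s["finger_gap"])
for n in("side","top"):
    c=read_camera(n); cv2.imwrite(f"pics/{n}0.png",c["image"]); np.savez(n+"0.npz",**c)
    print(n,c["fx"],np.linalg.inv(c["camera_from_world"]).round(3).tolist(),(c["z_map"]>0).mean())
E
```

```text
0.0 [0.16407694 0.55052063 0.20281068] [-2.58501144e-04  1.44374025e-01  9.89522767e-01 -8.75833008e-04] 0.08546919770173794
side 568.854221909883 [[0.874, -0.266, 0.407, 0.116], [-0.486, -0.452, 0.748, -1.134], [-0.015, -0.851, -0.525, 0.665], [0.0, 0.0, 0.0, 1.0]] 0.9960123697916666
top 614.630437886175 [[0.024, -0.995, 0.101, 0.412], [-1.0, -0.025, -0.012, -0.291], [0.014, -0.1, -0.995, 1.301], [0.0, 0.0, 0.0, 1.0]] 0.9957389322916667
```

View pics/side0.png

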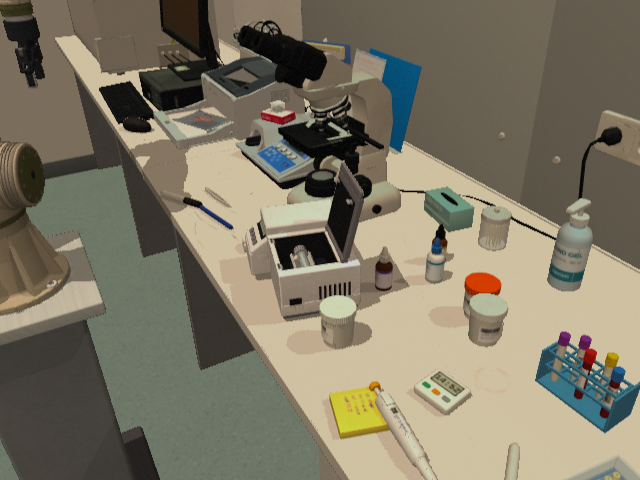

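View pics/top0.png

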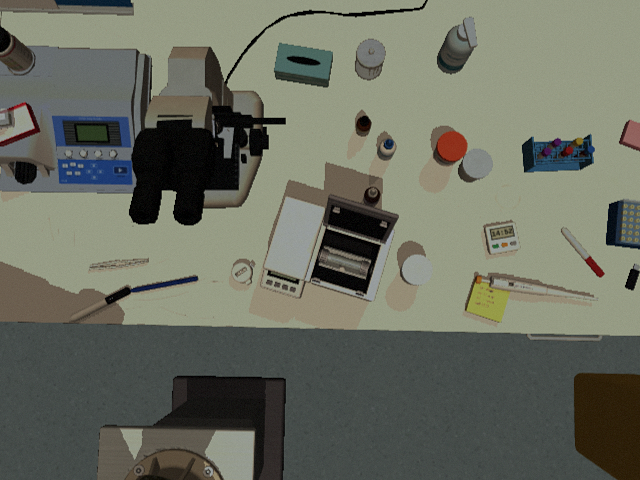

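The side view shows the open chamber at about (300,250) and the cover upright at (345,215). In the top view the housing is at (295,235), the chamber at (345,255), the cup at (415,268), the counter at (242,271) and the dropper at (372,195). Next I'll measure the instrument.

```bash
python3 - <<'E'
from h import *
c=dict(np.load("top0.npz")); P=cloud(c)
roi=np.zeros((480,640),bool); roi[170:310,255:410]=1
for lo,hi in((.118,.126),(.100,.108)):
    m=roi&(P[...,2]>lo)&(P[...,2]<hi); q=P[m]; r=cv2.minAreaRect((q[:,:2]*1000).astype(np.float32)); print(lo,m.sum(),r,cv2.boxPoints(r).round(1).tolist(),q[:,2].mean())
im=c["image"][170:310,255:405]; cv2.imwrite("pics/topc.png",cv2.resize(im,None,fx=4,fy=4,interpolation=cv2.INTER_CUBIC)[:600])
d=dict(np.load("side0.npz")); im=d["image"][160:320,235:375]; cv2.imwrite("pics/sidec.png",cv2.resize(im,None,fx=3.75,fy=3.75,interpolation=cv2.INTER_CUBIC))
E
```

```text
0.118 3011 ((521.2569580078125, -296.489013671875), (212.60426330566406, 148.3687286376953), 74.22285461425781) [[421.0, -378.6000061035156], [563.7000122070312, -419.0], [621.5, -214.39999389648438], [478.79998779296875, -174.0]] 0.12242717551366464
0.1 1358 ((514.3236694335938, -305.3918151855469), (221.9223175048828, 144.8275146484375), 76.87631225585938) [[418.6000061035156, -397.0], [559.7000122070312, -429.8999938964844], [610.0, -213.8000030517578], [469.0, -180.89999389648438]] 0.1041423850381228
```

View pics/topc.png

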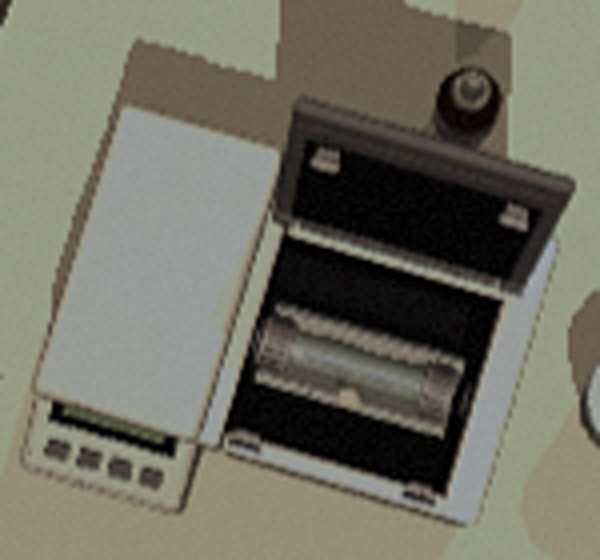

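View pics/sidec.png

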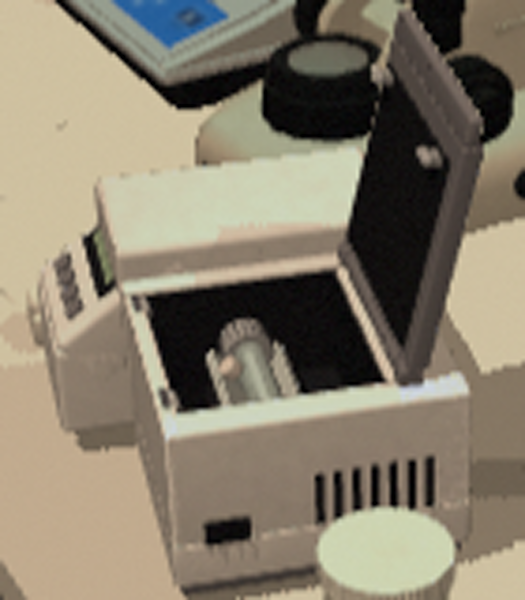

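The top crop shows the housing top with corners at (130,107), (280,150), (205,440) and (35,393). The tube runs (262,345)–(460,390) with the stopper near (348,396), and the catch slots are at (245,440) and (420,492). The side crop agrees: the stopper at (228,365) leans to the front.

```bash
cat >> h.py <<'E'
def minrect(q):
    r=cv2.minAreaRect((q[:,:2]*1000).astype(np.float32)); return cv2.boxPoints(r).round(1).tolist(),np.round(r[1],1).tolist()
E
python3 - <<'E'
from h import *
c=dict(np.load("top0.npz")); P=cloud(c)
m=np.zeros((480,640),np.uint8); m[170:310,255:326]=1
m&=((P[...,2]>.118)&(P[...,2]<.126)).astype(np.uint8); m=cv2.morphologyEx(m,cv2.MORPH_OPEN,np.ones((3,3)))
print(m.sum(),minrect(P[m>0]))
# pixel-corner based, z=.122 and rim corners z=.104
for n,(a,b),h in [("h",(130,107),.122),("h",(280,150),.122),("h",(205,440),.122),("h",(35,393),.122),("rim FR",(472,524),.104),("rim FL",(205,440),.104),("mouth",(228,452),.104),("mouthFR",(447,492),.104),("mouthBR",(502,297),.104),
  ("capL",(257,345),.068),("capR",(465,392),.068),("slotL",(245,440),.1),("slotR",(420,492),.1)]:
    print(n,(ray(c,255+a/4,170+b/4,h)*1000).round(1))
# vertical front of neck: depth near stopper
for v in range(264,274): print([tuple((P[v,u]*1000).round(0).astype(int)) for u in range(339,346)])
# cover
r=np.zeros((480,640),bool); r[185:250,315:405]=1; q=P[r&(P[...,2]>.13)]; print(len(q),q.min(0),q.max(0))
z=q[q[:,2]>q[:,2].max()-.02]; print(minrect(z)); np.save("cov.npy",q)
for n,(u,v) in dict(cup=(415,268),cnt=(242,271),drop=(372,195)).items(): print(n,P[v,u])
E
```

```text
2493 ([[456.1000061035156, -255.6999969482422], [599.2000122070312, -294.8999938964844], [621.2999877929688, -214.1999969482422], [478.20001220703125, -175.0]], [83.7, 148.4])
h [ 617.9 -219.1  122. ]
h [ 598.8 -292.4  122. ]
h [ 457.5 -260.   122. ]
h [ 478. -178.  122.]
rim FR [ 420.7 -390.1  104. ]
rim FL [ 458.2 -259.5  104. ]
mouth [ 452.7 -270.9  104. ]
mouthFR [ 435.9 -377.7  104. ]
mouthBR [ 531.7 -402.9  104. ]
capL [ 507.9 -283.4   68. ]
capR [ 486.9 -388.5   68. ]
slotL [ 458.8 -278.9  100. ]
slotR [ 435.6 -364.8  100. ]
[(np.int64(493), np.int64(-323), np.int64(73)), (np.int64(493), np.int64(-325), np.int64(75)), (np.int64(493), np.int64(-327), np.int64(77)), (np.int64(492), np.int64(-329), np.int64(83)), (np.int64(492), np.int64(-331), np.int64(85)), (np.int64(493), np.int64(-333), np.int64(82)), (np.int64(493), np.int64(-335), np.int64(80))]
[(np.int64(492), np.int64(-324), np.int64(59)), (np.int64(492), np.int64(-326), np.int64(53)), (np.int64(491), np.int64(-327), np.int64(80)), (np.int64(490), np.int64(-329), np.int64(87)), (np.int64(491), np.int64(-331), np.int64(82
[... 2428 characters left out ...]
int64(-325), np.int64(39)), (np.int64(477), np.int64(-327), np.int64(41)), (np.int64(477), np.int64(-329), np.int64(42)), (np.int64(477), np.int64(-331), np.int64(40)), (np.int64(477), np.int64(-333), np.int64(45)), (np.int64(477), np.int64(-335), np.int64(44)), (np.int64(476), np.int64(-336), np.int64(64))]
1968 [ 0.41228797 -0.42037682  0.13010755] [ 0.60312839 -0.27533773  1.30091594]
([[412.29998779296875, -290.6000061035156], [412.29998779296875, -290.6000061035156], [412.29998779296875, -290.6000061035156], [412.29998779296875, -290.6000061035156]], [0.0, 0.0])
cup [ 0.48862276 -0.47541933  0.07536073]
cnt [ 0.47665416 -0.12368462  0.02337739]
drop [ 0.63369512 -0.38660115  0.07801515]
```

Instrument pose: yaw about -15.2°, with the trough axis at about (0.498, -0.336, 0.068). I'll travel round near the base and turn the closing axis along the instrument's x.

Emit:
carry_out(moves=[{"tx": 3.3,"ty": -5,"tz": 0.5,"claw": -1},{"tx": 3.3,"ty": -5,"tz": 0.5},{"tx": 3.3,"ty": -5,"tz": 0.5},{"tx": 3.3,"ty": -5,"wz": -0.15},{"tx": 3.3,"ty": -5,"wz": -0.15},{"tx": 3.2,"ty": -5,"wz": -0.15},{"tx": 0.3,"ty": -5.8,"wz": -0.15},{"tx": 0.3,"ty": -5.8,"wz": -0.15}], newtons=20)

```text
invalid input at $.moves[0]: expected keys tx, ty, tz, wx, wy, wz, claw
```

Emit:
carry_out(moves=[{"tx": 0.3,"ty": -5.8,"wz": -0.15,"claw": -0.33},{"tx": 0.3,"ty": -5.8,"wz": -0.15},{"tx": 0.3,"ty": -5.8,"wz": -0.15},{"tx": 0.3,"ty": -5.8,"wz": -0.15},{"tx": 2,"ty": -5.8,"wz": -0.1},{"tx": 2.5,"ty": -5.8,"wz": -0.1},{"tx": 3,"ty": -5.5},{"tx": 3,"ty": -5}])

```text
invalid input at $.moves[0]: expected keys tx, ty, tz, wx, wy, wz, claw
```

All the keys are required in every row.

Emit:
carry_out(moves=[{"tx": 3.3,"ty": -5,"tz": 0.5,"wx": 0,"wy": 0,"wz": 0,"claw": -1},{"tx": 3.3,"ty": -5,"tz": 0.5,"wx": 0,"wy": 0,"wz": 0,"claw": -1},{"tx": 3.3,"ty": -5,"tz": 0.5,"wx": 0,"wy": 0,"wz": 0,"claw": -1},{"tx": 3.3,"ty": -5,"tz": 0,"wx": 0,"wy": 0,"wz": -0.15,"claw": -1},{"tx": 3.3,"ty": -5,"tz": 0,"wx": 0,"wy": 0,"wz": -0.15,"claw": -1},{"tx": 3.2,"ty": -5,"tz": 0,"wx": 0,"wy": 0,"wz": -0.15,"claw": -1},{"tx": 0.3,"ty": -5.8,"tz": 0,"wx": 0,"wy": 0,"wz": -0.15,"claw": -1},{"tx": 0.3,"ty": -5.8,"tz": 0,"wx": 0,"wy": 0,"wz": -0.15,"claw": -1}], newtons=20)

```text
clock: 1.1
tcp_pos: [0.3673, 0.1332, 0.2184]
orientation: [-0.0, 0.499, 0.867, -0.0]
wrist_force: [1.3, -0.5, -0.1]
finger_gap: 0.0854
grip_force: 0.0
```

Emit:
carry_out(moves=[{"tx": 0.3,"ty": -5.8,"tz": 0,"wx": 0,"wy": 0,"wz": -0.15,"claw": -0.33},{"tx": 0.3,"ty": -5.8,"tz": 0,"wx": 0,"wy": 0,"wz": -0.15,"claw": -0.33},{"tx": 0.3,"ty": -5.8,"tz": 0,"wx": 0,"wy": 0,"wz": -0.15,"claw": -0.33},{"tx": 0.3,"ty": -5.8,"tz": 0,"wx": 0,"wy": 0,"wz": -0.15,"claw": -0.33},{"tx": 2,"ty": -5.8,"tz": 0,"wx": 0,"wy": 0,"wz": -0.1,"claw": -0.33},{"tx": 2.5,"ty": -5.5,"tz": 0,"wx": 0,"wy": 0,"wz": -0.1,"claw": -0.33},{"tx": 3,"ty": -5.3,"tz": 0,"wx": 0,"wy": 0,"wz": 0,"claw": -0.33},{"tx": 3,"ty": -5,"tz": 0,"wx": 0,"wy": 0,"wz": 0,"claw": -0.33}])

```text
clock: 2.1
tcp_pos: [0.4847, -0.3149, 0.2183]
orientation: [-0.0, 0.796, 0.606, 0.0]
wrist_force: [0.4, -0.1, 0.9]
finger_gap: 0.0571
grip_force: 0.0
```

Emit:
carry_out(moves=[{"tx": 1.3,"ty": -2.1,"tz": 0,"wx": 0,"wy": 0,"wz": 0,"claw": -0.33},{"tx": 0,"ty": 0,"tz": -4,"wx": 0,"wy": 0,"wz": 0,"claw": -0.33},{"tx": 0,"ty": 0,"tz": -4,"wx": 0,"wy": 0,"wz": 0,"claw": -0.33},{"tx": 0,"ty": 0,"tz": -2,"wx": 0,"wy": 0,"wz": 0,"claw": -0.33},{"tx": 0,"ty": 0,"tz": -1,"wx": 0,"wy": 0,"wz": 0,"claw": -0.33}])

```text
clock: 2.72
tcp_pos: [0.4964, -0.3332, 0.1068]
orientation: [-0.002, 0.796, 0.606, -0.0]
wrist_force: [-0.0, 0.9, 0.2]
finger_gap: 0.0565
grip_force: 0.0
```

```bash
python3 - <<'E'
from h import *
c=read_camera("side"); im=c["image"][130:310,225:385]; cv2.imwrite("pics/s1.png",cv2.resize(im,None,fx=3.3,fy=3.3,interpolation=cv2.INTER_CUBIC))
P=cloud(c); np.savez("s1.npz",**c)
# cover points in instrument frame (hinge-centred)
a=-np.radians(15.3); R=np.array([[np.cos(a),-np.sin(a)],[np.sin(a),np.cos(a)]])
L=P.copy(); L[...,:2]=P[...,:2]@R-[.5705,-.155]
for n in("side0.npz","top0.npz"):
    d=dict(np.load(n)); Q=cloud(d); Q[...,:2]=Q[...,:2]@R-[.5705,-.155]
    m=(abs(Q[...,1]+.0375)<.06)&(Q[...,0]>.03)&(Q[...,0]<.12)&(Q[...,2]>.13)&(Q[...,2]<.26); q=Q[m]
    print(n,len(q)); 
    for z in np.arange(.13,.26,.02):
        s=q[abs(q[:,2]-z)<.006]; 
        if len(s)>5: print(z.round(3),np.percentile(s[:,0],[5,50,95]).round(4),np.percentile(s[:,1],[2,98]).round(3))
    print(q[:,2].max())
E
```

```text
side0.npz 1538
0.13 [0.0554 0.0567 0.0581] [-0.095  0.012]
0.15 [0.0591 0.0607 0.0629] [-0.096  0.015]
0.17 [0.0636 0.0654 0.0672] [-0.097  0.015]
0.19 [0.0682 0.07   0.0719] [-0.096  0.015]
0.21 [0.0669 0.0746 0.078 ] [-0.096  0.013]
0.23 [0.0797 0.0814 0.083 ] [-0.094  0.019]
0.2414675415216299
top0.npz 1841
0.13 [0.0554 0.0571 0.0592] [-0.095  0.016]
0.15 [0.0591 0.0611 0.0632] [-0.095  0.017]
0.17 [0.0639 0.0658 0.0678] [-0.096  0.02 ]
0.19 [0.0685 0.0703 0.0726] [-0.095  0.02 ]
0.21 [0.0693 0.0754 0.0789] [-0.094  0.02 ]
0.23 [0.0799 0.0818 0.0837] [-0.095  0.02 ]
0.25 [0.0837 0.0854 0.0888] [-0.089  0.019]
0.24697818049007925
```

View pics/s1.png

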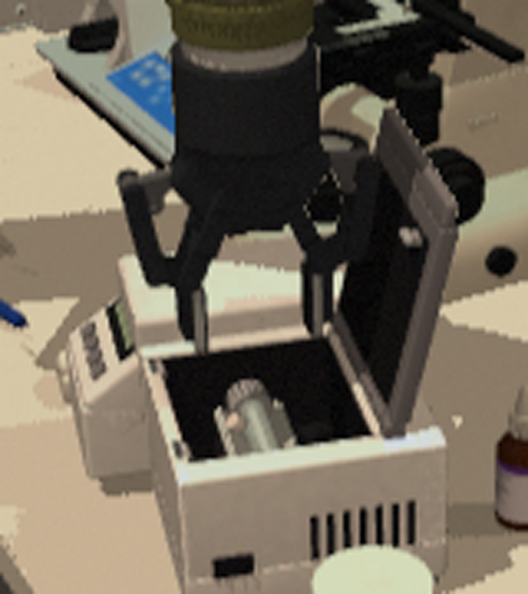

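The fingers straddle the tube centrally, tips near (200,350) and (318,330), but the gripper's knuckle at (375,165) is close to the cover. I'll measure that clearance and the neck.

```bash
python3 - <<'E'
from h import *
a=-np.radians(15.3); R=np.array([[np.cos(a),-np.sin(a)],[np.sin(a),np.cos(a)]])
c=dict(np.load("s1.npz")); Q=cloud(c); Q[...,:2]=Q[...,:2]@R-[.5705,-.155]
dark=c["image"].max(2)<75
m=(abs(Q[...,1]+.0375)<.045)&(abs(Q[...,0])<.12)&(Q[...,2]>.11)&(Q[...,2]<.4)&dark; q=Q[m]
for z in np.arange(.11,.33,.015):
    s=q[abs(q[:,2]-z)<.0075]; s=s[s[:,0]<.2]
    if len(s): print(z.round(3),len(s),np.sort(s[:,0])[[0,3,-4,-1]].round(3) if len(s)>8 else s[:,0], np.percentile(s[:,1],[5,95]).round(3))
# stopper
d=dict(np.load("top0.npz")); Q=cloud(d); Q[...,:2]=Q[...,:2]@R-[.5705,-.155]
s=Q[(abs(Q[...,1]+.036)<.012)&(Q[...,0]<0)&(Q[...,0]>-.03)&(Q[...,2]>.078)&(Q[...,2]<.1)]
print(s[np.argsort(s[:,0])].round(4).tolist()[::2])
E
```

```text
0.11 47 [0.051 0.051 0.055 0.055] [-0.056  0.003]
0.125 110 [0.053 0.053 0.057 0.057] [-0.079  0.002]
0.14 156 [-0.044 -0.041  0.06   0.061] [-0.077  0.002]
0.155 210 [-0.046 -0.046  0.064  0.065] [-0.074 -0.007]
0.17 210 [-0.046 -0.046  0.068  0.068] [-0.076 -0.016]
0.185 368 [-0.063 -0.062  0.071  0.071] [-0.071 -0.021]
0.2 394 [-0.067 -0.066  0.075  0.075] [-0.067 -0.017]
0.215 525 [-0.069 -0.068  0.08   0.08 ] [-0.055 -0.012]
0.23 611 [-0.072 -0.07   0.083  0.085] [-0.055 -0.015]
0.245 587 [-0.072 -0.071  0.089  0.089] [-0.052 -0.027]
0.26 169 [-0.042 -0.041  0.031  0.031] [-0.071 -0.04 ]
0.275 363 [-0.042 -0.041  0.03   0.031] [-0.073 -0.046]
0.29 380 [-0.042 -0.041  0.031  0.031] [-0.073 -0.046]
0.305 341 [-0.042 -0.041  0.031  0.032] [-0.072 -0.038]
0.32 215 [-0.04  -0.039  0.027  0.028] [-0.071 -0.045]
[[-0.0233, -0.0325, 0.086], [-0.0224, -0.0363, 0.0891], [-0.0216, -0.0319, 0.0891], [-0.0202, -0.0358, 0.0842], [-0.0198, -0.0376, 0.0881], [-0.0192, -0.0332, 0.0906], [-0.0187, -0.0351, 0.0911], [-0.018, -0.0308, 0.0926], [-0.0173, -0.0327, 0.0899], [-0.0165, -0.0364, 0.0944], [-0.0155, -0.0321, 0.0918], [-0.0145, -0.0341, 0.085], [-0.0134, -0.0379, 0.0861], [-0.0129, -0.0335, 0.0888], [-0.0111, -0.0374, 0.0792], [-0.0109, -0.0329, 0.0874], [-0.0094, -0.0368, 0.0827], [-0.0086, -0.0388, 0.0788], [-0.0075, -0.0362, 0.0821], [-0.007, -0.03, 0.079], [-0.0053, -0.0357, 0.0792], [-0.0034, -0.0288, 0.0809], [-0.0017, -0.0408, 0.0795], [-0.001, -0.0365, 0.0799]]
```

Emit:
carry_out(moves=[{"tx": 0,"ty": 0,"tz": 0,"wx": 0,"wy": 0,"wz": 0,"claw": -0.08},{"tx": 0,"ty": 0,"tz": -1,"wx": 0,"wy": 0,"wz": 0,"claw": -0.08},{"tx": 0,"ty": 0,"tz": -1,"wx": 0,"wy": 0,"wz": 0,"claw": -0.08},{"tx": 0,"ty": 0,"tz": -0.9,"wx": 0,"wy": 0,"wz": 0,"claw": -0.08},{"tx": 0,"ty": 0,"tz": 0,"wx": 0,"wy": 0,"wz": 0,"claw": -0.08}])

```text
clock: 3.4
tcp_pos: [0.4966, -0.3333, 0.0786]
orientation: [-0.001, 0.796, 0.606, -0.0]
wrist_force: [-0.0, 0.2, 0.7]
finger_gap: 0.046
grip_force: 0.0
```

Emit:
carry_out(moves=[{"tx": 0,"ty": 0,"tz": 0,"wx": 0,"wy": 0,"wz": 0,"claw": 0.05},{"tx": 0,"ty": 0,"tz": 0,"wx": 0,"wy": 0,"wz": 0,"claw": 0.12},{"tx": 0,"ty": 0,"tz": 0,"wx": 0,"wy": 0,"wz": 0,"claw": 0.2},{"tx": 0,"ty": 0,"tz": 0,"wx": 0,"wy": 0,"wz": 0,"claw": 0.27},{"tx": 0.1,"ty": 0,"tz": 0,"wx": 0,"wy": 0,"wz": 0,"claw": 0.35},{"tx": 0,"ty": 0,"tz": 0,"wx": 0,"wy": 0,"wz": 0,"claw": 0.42}])

```text
clock: 4.15
tcp_pos: [0.4984, -0.334, 0.0798]
orientation: [0.0, 0.796, 0.606, 0.0]
wrist_force: [-0.8, -0.5, 0.1]
finger_gap: 0.0247
grip_force: 0.0
```

Emit:
carry_out(moves=[{"tx": 0,"ty": 0,"tz": 0,"wx": 0,"wy": 0,"wz": 0,"claw": 0.48},{"tx": 0,"ty": 0,"tz": 0,"wx": 0,"wy": 0,"wz": 0,"claw": 0.54},{"tx": 0,"ty": 0,"tz": 0,"wx": 0,"wy": 0,"wz": 0,"claw": 0.6},{"tx": 0,"ty": 0,"tz": 0,"wx": 0,"wy": 0,"wz": 0,"claw": 0.66},{"tx": 0,"ty": 0,"tz": 0,"wx": 0,"wy": 0,"wz": 0,"claw": 0.7},{"tx": 0,"ty": 0,"tz": 0,"wx": 0,"wy": 0,"wz": 0,"claw": 0.74}])

```text
clock: 4.9
tcp_pos: [0.4983, -0.334, 0.0797]
orientation: [0.0, 0.796, 0.606, 0.0]
wrist_force: [-1.0, 0.4, 0.0]
finger_gap: 0.0112
grip_force: 0.0
```

```bash
python3 - <<'E'
from h import *
s=env.get_state(); print(s["clock"],s["finger_gap"],s["grip_force"],s["wrist_force"])
c=read_camera("side"); im=c["image"][190:290,260:370]; cv2.imwrite("pics/s2.png",cv2.resize(im,None,fx=5,fy=5,interpolation=cv2.INTER_CUBIC))
E
```

```text
4.9 0.011160352934156618 0.0 [-1.00770277  0.36815193  0.02459258]
```

View pics/s2.png

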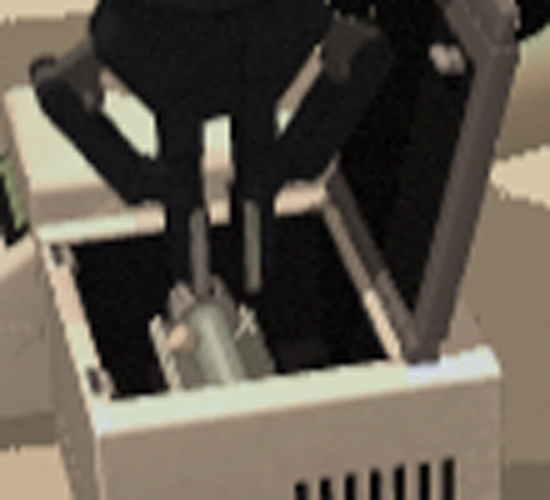

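The stopper at (180,335) is still leaning, and the finger tips at (200,290) and (250,290) seem to have passed beyond or above it. I'll check by projection.

```bash
python3 - <<'E'
from h import *
c=read_camera("side"); np.savez("s2.npz",**c); P=cloud(c)
def pj(p):
    q=c["camera_from_world"]@np.r_[p,1]; return (q[0]/q[2]*c["fx"]+c["cx"],q[1]/q[2]*c["fy"]+c["cy"])
s=env.get_state()
for n,p in dict(tcp=s["tcp_pos"],axis=[.4976,-.3358,.068],top=[.4976,-.3358,.094]).items():
    u,v=pj(p); print(n,u,v,"crop",(u-260)*5,(v-190)*5)
a=-np.radians(15.3); R=np.array([[np.cos(a),-np.sin(a)],[np.sin(a),np.cos(a)]])
Q=P.copy(); Q[...,:2]=Q[...,:2]@R-[.5705,-.155]
for v in range(250,264,2): print(v,[tuple((Q[v,u]*1000).astype(int).tolist()) for u in range(290,304,2)])
# finger tip pixels
for v in range(236,252,2): print(v,[tuple((Q[v,u]*1000).astype(int).tolist()) for u in (298,300,302,308,310,312)])
E
```

```text
tcp 305.0318495284284 258.27361256961086 crop 225.1592476421419 341.3680628480543
axis 305.3682140809704 264.0773531968961 crop 226.84107040485202 370.38676598448063
top 304.84541725461736 252.41798785743305 crop 224.2270862730868 312.08993928716524
250 [(-20, 17, 68), (-17, 16, 68), (-15, 4, 75), (-11, 3, 75), (-7, 1, 76), (-4, -1, 77), (0, 0, 75)]
252 [(-21, 17, 63), (-17, 19, 61), (-15, 4, 70), (-12, -1, 74), (-8, -3, 74), (-5, -6, 76), (-1, -7, 76)]
254 [(-22, 9, 64), (-19, 7, 65), (-16, 2, 67), (-12, 0, 69), (-9, -6, 72), (-6, -8, 73), (-3, -14, 76)]
256 [(-23, 4, 63), (-20, 1, 64), (-21, -32, 86), (-18, -38, 89), (-14, -35, 86), (-7, -16, 73), (-4, -18, 74)]
258 [(-22, 17, 49), (-21, -5, 64), (-22, -36, 84), (-18, -37, 84), (-15, -41, 86), (-11, -35, 81), (-5, -24, 74)]
260 [(-22, 18, 44), (-22, -9, 62), (-19, -15, 65), (-19, -41, 82), (-15, -34, 77), (-11, -38, 79), (-7, -36, 77)]
262 [(-22, 18, 39), (-23, -13, 60), (-20, -21, 65), (-16, -20, 64), (-10, -5, 53), (-11, -37, 74), (-8, -38, 74)]
236 [(-14, -43, 134), (-10, -45, 135), (4, 21, 93), (4, -42, 131), (7, -44, 131), (11, -41, 129)]
238 [(-14, -42, 130), (-10, -45, 131), (3, 18, 91), (3, -45, 129), (7, -43, 126), (12, -38, 123)]
240 [(-14, -42, 125), (-11, -47, 128), (3, 17, 87), (3, -47, 126), (7, -46, 124), (11, -43, 122)]
242 [(-13, -39, 119), (-11, -45, 123), (3, 19, 81), (3, -44, 119), (7, -42, 118), (11, -42, 117)]
244 [(-14, -40, 116), (-11, -42, 116), (-7, -45, 117), (3, -44, 115), (6, -47, 116), (23, 18, 74)]
246 [(-14, -38, 110), (-11, -44, 113), (-8, -46, 114), (3, -41, 109), (6, -45, 111), (23, 18, 69)]
248 [(-7, 2, 80), (-11, -44, 109), (-8, -46, 110), (15, 22, 63), (18, 16, 67), (22, 17, 65)]
250 [(-7, 1, 76), (-4, -1, 77), (0, 0, 75), (15, 21, 60), (18, 17, 61), (22, 17, 61)]
```

The tips are really at about z 0.108, some 28 mm above the reported TCP, so they passed over the stopper. I'll reopen and go lower.

Emit:
carry_out(moves=[{"tx": 0,"ty": 0,"tz": 0.2,"wx": 0,"wy": 0,"wz": 0,"claw": -0.05},{"tx": -0.25,"ty": 0,"tz": 0,"wx": 0,"wy": 0,"wz": 0,"claw": -0.05},{"tx": 0,"ty": 0,"tz": 0,"wx": 0,"wy": 0,"wz": 0,"claw": -0.05},{"tx": 0,"ty": 0,"tz": -1,"wx": 0,"wy": 0,"wz": 0,"claw": -0.05},{"tx": 0,"ty": 0,"tz": -0.8,"wx": 0,"wy": 0,"wz": 0,"claw": -0.05},{"tx": 0,"ty": 0,"tz": -0.6,"wx": 0,"wy": 0,"wz": 0,"claw": -0.05},{"tx": 0,"ty": 0,"tz": -0.6,"wx": 0,"wy": 0,"wz": 0,"claw": -0.05}])

```text
clock: 5.88
tcp_pos: [0.4957, -0.3338, 0.051]
orientation: [-0.0, 0.796, 0.606, -0.0]
wrist_force: [0.2, -0.1, 0.3]
finger_gap: 0.0449
grip_force: 0.0
```

```bash
python3 - <<'E'
from h import *
c=read_camera("side"); np.savez("s3.npz",**c); Q=cloud(c)
a=-np.radians(15.3); R=np.array([[np.cos(a),-np.sin(a)],[np.sin(a),np.cos(a)]])
Q[...,:2]=Q[...,:2]@R-[.5705,-.155]
m=(Q[...,1]<-.022)&(Q[...,1]>-.055)&(Q[...,2]<.135)&(Q[...,2]>.07)
for lo,hi in((-.048,-.024),(-.024,-.005),(.008,.048)):
    q=Q[m&(Q[...,0]>lo)&(Q[...,0]<hi)]; 
    if len(q): q=q[np.argsort(q[:,2])]; print(len(q),(q[:12]*1000).astype(int).tolist(),q[:,0].min(),q[:,0].max())
E
```

```text
236 [[-33, -34, 80], [-27, -43, 81], [-33, -43, 81], [-29, -44, 82], [-31, -44, 82], [-29, -42, 82], [-24, -34, 83], [-31, -44, 84], [-28, -46, 85], [-29, -44, 86], [-33, -47, 86], [-27, -45, 86]] -0.04755350397157243 -0.024192964116538263
71 [[-8, -40, 71], [-11, -37, 71], [-10, -48, 72], [-8, -38, 72], [-9, -45, 72], [-8, -49, 72], [-5, -40, 73], [-6, -40, 73], [-10, -40, 73], [-8, -47, 73], [-7, -51, 73], [-11, -36, 73]] -0.023777791662284775 -0.005005477648565515
334 [[45, -29, 70], [45, -36, 70], [45, -44, 70], [46, -27, 71], [46, -35, 72], [46, -51, 73], [45, -45, 74], [45, -29, 75], [45, -44, 75], [46, -26, 75], [45, -38, 76], [46, -43, 77]] 0.016329817393957557 0.047966704843451224
```

Emit:
carry_out(moves=[{"tx": 0,"ty": 0,"tz": 0,"wx": 0,"wy": 0,"wz": 0,"claw": 0.07},{"tx": 0,"ty": 0,"tz": 0,"wx": 0,"wy": 0,"wz": 0,"claw": 0.14},{"tx": 0,"ty": 0,"tz": 0,"wx": 0,"wy": 0,"wz": 0,"claw": 0.2},{"tx": 0,"ty": 0,"tz": 0,"wx": 0,"wy": 0,"wz": 0,"claw": 0.26},{"tx": 0.1,"ty": 0,"tz": 0,"wx": 0,"wy": 0,"wz": 0,"claw": 0.32},{"tx": 0.1,"ty": 0,"tz": 0,"wx": 0,"wy": 0,"wz": 0,"claw": 0.38},{"tx": 0,"ty": -0.1,"tz": 0,"wx": 0,"wy": 0,"wz": 0,"claw": 0.44},{"tx": 0,"ty": 0,"tz": 0,"wx": 0,"wy": 0,"wz": 0,"claw": 0.5}])

```text
clock: 6.92
tcp_pos: [0.498, -0.335, 0.0517]
orientation: [0.0, 0.796, 0.606, 0.0]
wrist_force: [-0.0, 0.8, -0.5]
finger_gap: 0.0214
grip_force: 0.1
```

Emit:
carry_out(moves=[{"tx": 0,"ty": 0,"tz": 0,"wx": 0,"wy": 0,"wz": 0,"claw": 0.55},{"tx": 0,"ty": 0,"tz": 0,"wx": 0,"wy": 0,"wz": 0,"claw": 0.6},{"tx": 0,"ty": 0,"tz": 0,"wx": 0,"wy": 0,"wz": 0,"claw": 0.65},{"tx": 0,"ty": 0,"tz": 0,"wx": 0,"wy": 0,"wz": 0,"claw": 0.69},{"tx": 0,"ty": 0,"tz": 0,"wx": 0,"wy": 0,"wz": 0,"claw": 0.72},{"tx": 0,"ty": 0,"tz": 0,"wx": 0,"wy": 0,"wz": 0,"claw": 0.74}])

```text
clock: 7.68
tcp_pos: [0.4978, -0.3349, 0.0517]
orientation: [0.0, 0.796, 0.606, 0.0]
wrist_force: [-0.9, -0.1, -0.4]
finger_gap: 0.0112
grip_force: 0.1
```

```bash
cat >> h.py <<'E'
_a=-np.radians(15.3); R=np.array([[np.cos(_a),-np.sin(_a)],[np.sin(_a),np.cos(_a)]])
def loc(c):
    Q=cloud(c); Q[...,:2]=Q[...,:2]@R-[.5705,-.155]; return Q
def crop(name,c,x,y,w,h,f): cv2.imwrite("pics/"+name,cv2.resize(c["image"][y:y+h,x:x+w],None,fx=f,fy=f,interpolation=cv2.INTER_CUBIC))
E
python3 - <<'E'
from h import *
s=env.get_state(); print(s["finger_gap"],s["grip_force"])
c=read_camera("side"); crop("s4.png",c,260,190,110,100,5)
E
```

```text
0.011207175405587968 0.13513167388737202
```

View pics/s4.png

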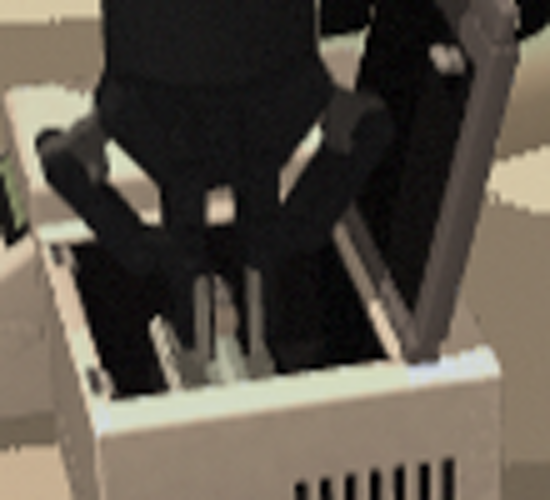

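The neck now stands upright between the pads, with the stopper at (225,310). I'll release, rise, and compute the cover arc.

Emit:
carry_out(moves=[{"tx": 0,"ty": 0,"tz": 0,"wx": 0,"wy": 0,"wz": 0,"claw": 0.55},{"tx": 0,"ty": 0,"tz": 0,"wx": 0,"wy": 0,"wz": 0,"claw": 0.43},{"tx": 0,"ty": 0,"tz": 1,"wx": 0,"wy": 0,"wz": 0,"claw": 0.43},{"tx": 0,"ty": 0,"tz": 3,"wx": 0,"wy": 0,"wz": 0,"claw": 0.43},{"tx": 0,"ty": 0,"tz": 5,"wx": 0,"wy": 0,"wz": 0,"claw": 0.43},{"tx": 0,"ty": 0,"tz": 6,"wx": 0,"wy": 0,"wz": 0,"claw": 0.43},{"tx": 0,"ty": 0,"tz": 5,"wx": 0,"wy": 0,"wz": 0,"claw": 0.43}])

```text
clock: 8.6
tcp_pos: [0.498, -0.335, 0.2551]
orientation: [0.001, 0.796, 0.606, 0.0]
wrist_force: [0.9, -0.9, 1.0]
finger_gap: 0.0241
grip_force: 0.0
```

```bash
cat > arc.py <<'E'
from h import *
def tcp(th,phi,d=.011,off=.029,y=-.0375):
    p=np.array([.058-(.136-d)*np.cos(th),y,.108+(.136-d)*np.sin(th)])+off*np.array([np.sin(phi),0,-np.cos(phi)])
    return np.r_[R@(p[:2]+[.5705,-.155]),p[2]]
E
python3 - <<'E'
from arc import *
s=env.get_state(); print(s["tcp_pos"])
c=read_camera("side"); np.savez("s5.npz",**c); Q=loc(c)
m=(abs(Q[...,1]+.0355)<.012)&(Q[...,2]>.08)&(Q[...,2]<.1)&(abs(Q[...,0]+.002)<.03); print("stopper",np.c_[Q[m].min(0),np.median(Q[m],0),Q[m].max(0)].round(4).tolist())
c=read_camera("top"); Q=loc(c)
m=(abs(Q[...,1]+.0355)<.012)&(Q[...,2]>.083)&(Q[...,2]<.1)&(abs(Q[...,0]+.002)<.03); print("top",m.sum(),np.median(Q[m],0) if m.any() else 0)
p0=tcp(1.79,0); print("start",p0)
ths=np.linspace(1.79,.13,22); phs=np.linspace(0,1.05,22); P=np.array([tcp(a,b) for a,b in zip(ths,phs)])
print((np.diff(P,axis=0)*100).round(2).tolist(), P[-1], R[:,1])
E
```

```text
[ 0.4980265  -0.33504906  0.25514735]
stopper [[-0.0092, -0.0042, 0.0007], [-0.0419, -0.0384, -0.0318], [0.08, 0.0911, 0.0955]]
top 0 0
start [ 0.58164694 -0.35869399  0.20100887]
[[-0.8, 0.22, 0.18], [-0.81, 0.22, 0.11], [-0.81, 0.22, 0.04], [-0.81, 0.22, -0.03], [-0.81, 0.22, -0.1], [-0.8, 0.22, -0.17], [-0.78, 0.21, -0.24], [-0.76, 0.21, -0.31], [-0.73, 0.2, -0.37], [-0.7, 0.19, -0.43], [-0.66, 0.18, -0.49], [-0.62, 0.17, -0.55], [-0.57, 0.16, -0.6], [-0.52, 0.14, -0.65], [-0.47, 0.13, -0.69], [-0.41, 0.11, -0.73], [-0.35, 0.1, -0.77], [-0.29, 0.08, -0.8], [-0.22, 0.06, -0.82], [-0.16, 0.04, -0.84], [-0.09, 0.02, -0.85]] [ 0.46014018 -0.32545351  0.10977471] [0.26387305 0.96455742]
```

Emit:
carry_out(moves=[{"tx": 4.2,"ty": -1.2,"tz": 0.5,"wx": 0,"wy": 0,"wz": 0,"claw": 0.43},{"tx": 4.2,"ty": -1.2,"tz": 0,"wx": 0,"wy": 0,"wz": 0,"claw": 0.43},{"tx": 0,"ty": 0,"tz": -1.5,"wx": 0,"wy": 0,"wz": 0,"claw": 0.43},{"tx": 0,"ty": 0,"tz": 0,"wx": 0,"wy": 0,"wz": 0,"claw": 0.43}])

```text
clock: 9.2
tcp_pos: [0.5814, -0.3583, 0.2395]
orientation: [-0.002, 0.795, 0.606, -0.0]
wrist_force: [0.0, 0.1, 0.5]
finger_gap: 0.0244
grip_force: 0.0
```

```bash
python3 - <<'E'
from h import *
s=env.get_state(); t=s["tcp_pos"]; print(t, t[:2]@R-[.5705,-.155])
c=read_camera("side"); crop("s6.png",c,270,100,140,150,4); Q=loc(c)
m=(abs(Q[...,1]+.0375)<.035)&(Q[...,2]>.2)&(Q[...,2]<.34)&(abs(Q[...,0]-.085)<.045)
for z in np.arange(.21,.31,.006):
    q=Q[m&(abs(Q[...,2]-z)<.003)]; x=np.sort(q[:,0]); 
    if len(x): print(z.round(3),len(x),(x[np.r_[0,np.where(np.diff(x)>.004)[0]+1]]*1000).round(),(x[np.r_[np.where(np.diff(x)>.004)[0],-1]]*1000).round())
E
```

```text
[ 0.58143231 -0.35834372  0.23953827] [ 0.0848821  -0.03721878]
0.21 39 [73.] [76.]
0.216 65 [69. 74.] [69. 79.]
0.222 52 [77.] [81.]
0.228 42 [79.] [82.]
0.234 48 [80. 91.] [84. 91.]
0.24 80 [82.] [90.]
0.264 5 [66. 72. 97.] [66. 72. 98.]
0.27 33 [66. 96.] [ 71. 108.]
0.276 57 [59. 96.] [ 71. 110.]
0.282 66 [58. 96.] [ 71. 110.]
0.288 64 [58. 96.] [ 71. 109.]
0.294 68 [58. 96.] [ 71. 109.]
0.3 69 [58. 96.] [ 71. 110.]
0.306 61 [57. 97.] [ 72. 116.]
```

View pics/s6.png

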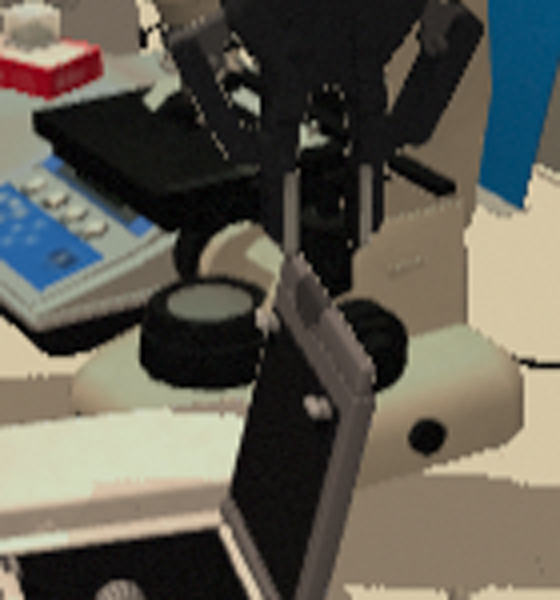

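The fingers hang just above the lip. Tips are at z 0.266 with inner faces at x 71 and 96 mm; the lip is at x 82–90 mm with its top at z 0.243. I'll lower to straddle it.

Emit:
carry_out(moves=[{"tx": 0.25,"ty": -0.1,"tz": -1,"wx": 0,"wy": 0,"wz": 0,"claw": 0.43},{"tx": 0,"ty": 0,"tz": -1,"wx": 0,"wy": 0,"wz": 0,"claw": 0.43},{"tx": 0,"ty": 0,"tz": -0.8,"wx": 0,"wy": 0,"wz": 0,"claw": 0.43},{"tx": 0,"ty": 0,"tz": -0.7,"wx": 0,"wy": 0,"wz": 0,"claw": 0.43},{"tx": 0,"ty": 0,"tz": 0,"wx": 0,"wy": 0,"wz": 0,"claw": 0.43}])

```text
clock: 9.88
tcp_pos: [0.5839, -0.3597, 0.2059]
orientation: [-0.001, 0.796, 0.606, -0.0]
wrist_force: [-0.4, -0.3, 0.7]
finger_gap: 0.0243
grip_force: 0.0
```

```bash
python3 - <<'E'
from arc import *
s=env.get_state(); t=s["tcp_pos"]; print(t, t[:2]@R-[.5705,-.155],s["wrist_force"])
c=read_camera("side"); crop("s7.png",c,270,100,140,150,4)
ths=np.linspace(1.79,.13,25); phs=np.linspace(0,1.05,25); P=np.array([tcp(a,b,off=.027) for a,b in zip(ths,phs)])
print("err mm",(P[0]-t)*1000); print((np.diff(P,axis=0)*100).round(2).tolist(), P[[8,16,24]])
E
```

```text
[ 0.58390341 -0.35965904  0.20593476] [ 0.08761269 -0.03783542] [-0.36170433 -0.27876066  0.70172417]
err mm [-2.2564619   0.96504396 -2.92589444]
[[-0.71, 0.19, 0.16], [-0.71, 0.2, 0.11], [-0.72, 0.2, 0.05], [-0.72, 0.2, -0.0], [-0.72, 0.2, -0.06], [-0.71, 0.19, -0.11], [-0.7, 0.19, -0.16], [-0.69, 0.19, -0.22], [-0.67, 0.18, -0.27], [-0.65, 0.18, -0.32], [-0.63, 0.17, -0.37], [-0.6, 0.16, -0.41], [-0.57, 0.16, -0.46], [-0.54, 0.15, -0.5], [-0.5, 0.14, -0.54], [-0.46, 0.13, -0.58], [-0.42, 0.11, -0.61], [-0.37, 0.1, -0.64], [-0.33, 0.09, -0.67], [-0.28, 0.08, -0.69], [-0.23, 0.06, -0.71], [-0.18, 0.05, -0.73], [-0.13, 0.04, -0.74], [-0.08, 0.02, -0.75]] [[ 0.52481841 -0.34314747  0.20072395]
 [ 0.47870771 -0.33053301  0.16627194]
 [ 0.45846682 -0.32499573  0.11076985]]
```

View pics/s7.png

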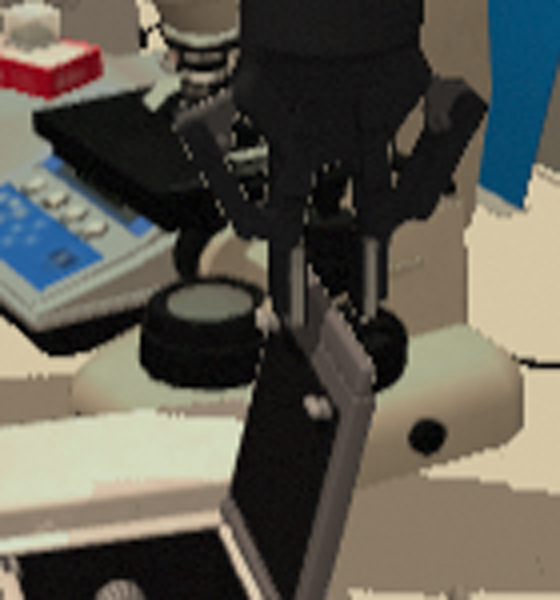

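The lip is straddled, with the fingers at (300,290) and (372,280) either side of it. Now I start the arc.

Emit:
carry_out(moves=[{"tx": -0.74,"ty": 0.2,"tz": 0.13,"wx": -0.0115,"wy": -0.042,"wz": 0,"claw": 0.43},{"tx": -0.74,"ty": 0.2,"tz": 0.08,"wx": -0.0115,"wy": -0.042,"wz": 0,"claw": 0.43},{"tx": -0.74,"ty": 0.2,"tz": 0.02,"wx": -0.0115,"wy": -0.042,"wz": 0,"claw": 0.43},{"tx": -0.74,"ty": 0.2,"tz": -0.03,"wx": -0.0115,"wy": -0.042,"wz": 0,"claw": 0.43},{"tx": -0.74,"ty": 0.2,"tz": -0.1,"wx": -0.0115,"wy": -0.042,"wz": 0,"claw": 0.43},{"tx": -0.74,"ty": 0.2,"tz": -0.15,"wx": -0.0115,"wy": -0.042,"wz": 0,"claw": 0.43},{"tx": -0.73,"ty": 0.2,"tz": -0.2,"wx": -0.0115,"wy": -0.042,"wz": 0,"claw": 0.43},{"tx": -0.72,"ty": 0.2,"tz": -0.25,"wx": -0.0115,"wy": -0.042,"wz": 0,"claw": 0.43}])

```text
clock: 10.92
tcp_pos: [0.5254, -0.3441, 0.2026]
orientation: [0.139, 0.783, 0.597, 0.106]
wrist_force: [-0.7, -0.5, 0.5]
finger_gap: 0.0243
grip_force: 0.0
```

```bash
cat > chk.py <<'E'
from arc import *
import sys
k=int(sys.argv[1]); ths=np.linspace(1.79,.13,25); phs=np.linspace(0,1.05,25)
s=env.get_state(); t=s["tcp_pos"]; w,x,y,z=s["orientation"]; zt=np.array([2*(x*z+w*y),2*(y*z-w*x),1-2*(x*x+y*y)])
l=np.r_[R.T@zt[:2],zt[2]]
print("err mm",((tcp(ths[k],phs[k],off=.027)-t)*1000).round(1),"tilt",np.arctan2(l[0],-l[2]),"want",phs[k],"side",l[1],s["joint_pos"],s["wrist_force"].round(1),s["finger_gap"])
c=read_camera("side"); Q=loc(c)
# cover: right half away from gripper, inner/any face points
m=(Q[...,1]<-.075)&(Q[...,1]>-.099)&(Q[...,2]>.118)&(Q[...,2]<.26)&(Q[...,0]<.1)&(Q[...,0]>-.09); q=Q[m]
r=np.hypot(q[:,0]-.058,q[:,2]-.108); th=np.arctan2(q[:,2]-.108,.058-q[:,0]); f=r>.09; print("theta",ths[k],len(q),np.percentile(th[f],[5,50,95]).round(3))
E
python3 chk.py 8
```

```text
err mm [-0.6  0.9 -1.9] tilt 0.3510470050432005 want 0.35000000000000003 side -0.000832779094391084 [-0.79973653  0.141184   -0.24354889  0.88006363  0.1748158   1.06691044] [-0.7 -0.5  0.5] 0.024339288124573925
theta 1.2366666666666668 268 [1.165 1.259 1.35 ]
```

Emit:
carry_out(moves=[{"tx": -0.67,"ty": 0.19,"tz": -0.29,"wx": -0.0115,"wy": -0.042,"wz": 0,"claw": 0.43},{"tx": -0.65,"ty": 0.19,"tz": -0.34,"wx": -0.0115,"wy": -0.042,"wz": 0,"claw": 0.43},{"tx": -0.63,"ty": 0.18,"tz": -0.39,"wx": -0.0115,"wy": -0.042,"wz": 0,"claw": 0.43},{"tx": -0.6,"ty": 0.17,"tz": -0.43,"wx": -0.0115,"wy": -0.042,"wz": 0,"claw": 0.43},{"tx": -0.57,"ty": 0.17,"tz": -0.48,"wx": -0.0115,"wy": -0.042,"wz": 0,"claw": 0.43},{"tx": -0.54,"ty": 0.16,"tz": -0.52,"wx": -0.0115,"wy": -0.042,"wz": 0,"claw": 0.43},{"tx": -0.5,"ty": 0.15,"tz": -0.56,"wx": -0.0115,"wy": -0.042,"wz": 0,"claw": 0.43},{"tx": -0.46,"ty": 0.14,"tz": -0.6,"wx": -0.0115,"wy": -0.042,"wz": 0,"claw": 0.43}])

```text
clock: 11.98
tcp_pos: [0.4792, -0.3307, 0.1661]
orientation: [0.272, 0.748, 0.569, 0.207]
wrist_force: [-0.4, 0.2, -1.5]
finger_gap: 0.0239
grip_force: 0.3
```

```bash
python3 chk.py 16
```

```text
err mm [-0.5  0.2  0.2] tilt 0.6979662789352358 want 0.7000000000000001 side -0.0008034225554366115 [-0.99009177 -0.09160606 -0.76917945  0.33130223  0.43855641  0.9782591 ] [-0.4  0.2 -1.5] 0.023904812465006843
theta 0.6833333333333333 496 [0.553 0.686 0.725]
```

```bash
python3 - <<'E'
from arc import *
t=env.get_state()["tcp_pos"]
ths=np.linspace(.683,.13,9); phs=np.r_[np.linspace(.70,.82,5),[.82]*4]
P=np.array([t]+[tcp(a,b,d=.0105,off=.027) for a,b in zip(ths,phs)][1:]); print((np.diff(P,axis=0)*100).round(2).tolist())
E
```

```text
[[-0.36, -0.02, -0.32], [-0.4, 0.11, -0.67], [-0.35, 0.1, -0.7], [-0.3, 0.08, -0.73], [-0.3, 0.08, -0.81], [-0.25, 0.07, -0.83], [-0.19, 0.05, -0.84], [-0.14, 0.04, -0.86]]
```

Emit:
carry_out(moves=[{"tx": -0.42,"ty": 0.1,"tz": -0.6,"wx": -0.008,"wy": -0.029,"wz": 0,"claw": 0.36},{"tx": -0.4,"ty": 0.11,"tz": -0.67,"wx": -0.008,"wy": -0.029,"wz": 0,"claw": 0.36},{"tx": -0.35,"ty": 0.1,"tz": -0.7,"wx": -0.008,"wy": -0.029,"wz": 0,"claw": 0.36},{"tx": -0.3,"ty": 0.08,"tz": -0.73,"wx": -0.008,"wy": -0.029,"wz": 0,"claw": 0.36},{"tx": 0,"ty": 0,"tz": 0,"wx": 0,"wy": 0,"wz": 0,"claw": 0.36}])

```text
clock: 12.65
tcp_pos: [0.4638, -0.3259, 0.1374]
orientation: [0.314, 0.731, 0.556, 0.241]
wrist_force: [-1.8, 2.2, -1.1]
finger_gap: 0.0274
grip_force: 0.9
```

```bash
python3 chk.py 20
```

```text
err mm [ 0.8 -0.8  2.8] tilt 0.8142608565543538 want 0.8750000000000001 side 0.00047129456633546174 [-1.07347695 -0.09638198 -0.9547397   0.08008551  0.55301302  0.95312056] [-1.8  2.2 -1.1] 0.02744033639898823
theta 0.40666666666666673 569 [0.327 0.404 0.44 ]
```

Emit:
carry_out(moves=[{"tx": -0.28,"ty": 0.08,"tz": -0.78,"wx": 0,"wy": 0,"wz": 0,"claw": 0.36},{"tx": -0.25,"ty": 0.07,"tz": -0.8,"wx": 0,"wy": 0,"wz": 0,"claw": 0.36},{"tx": 0,"ty": 0,"tz": 0,"wx": 0,"wy": 0,"wz": 0,"claw": 0.36}])

```text
clock: 13.08
tcp_pos: [0.4588, -0.3246, 0.1218]
orientation: [0.315, 0.731, 0.556, 0.241]
wrist_force: [-0.6, 0.5, -1.1]
finger_gap: 0.0272
grip_force: 0.8
```

```bash
python3 chk.py 22
```

```text
err mm [ 1.7 -0.9  3.9] tilt 0.8156286054326367 want 0.9625000000000001 side 0.000140509205692807 [-1.08517522 -0.07469111 -0.98780683  0.02967662  0.56044092  0.9417404 ] [-0.6  0.5 -1.1] 0.027237449399442667
theta 0.2683333333333333 599 [0.223 0.281 0.316]
```

Emit:
carry_out(moves=[{"tx": -0.19,"ty": 0.05,"tz": -0.8,"wx": 0.005,"wy": 0.019,"wz": 0,"claw": 0.36},{"tx": -0.14,"ty": 0.04,"tz": -0.8,"wx": 0.005,"wy": 0.019,"wz": 0,"claw": 0.36},{"tx": -0.05,"ty": 0,"tz": -0.5,"wx": 0.005,"wy": 0.019,"wz": 0,"claw": 0.36},{"tx": 0,"ty": 0,"tz": 0,"wx": 0,"wy": 0,"wz": 0,"claw": 0.36}])

```text
clock: 13.62
tcp_pos: [0.4554, -0.3241, 0.1014]
orientation: [0.294, 0.739, 0.563, 0.224]
wrist_force: [-1.5, -0.0, -0.6]
finger_gap: 0.0276
grip_force: 1.0
```

```bash
python3 chk.py 24; python3 - <<'E'
from h import *
c=read_camera("side"); crop("s8.png",c,240,170,140,130,4.2)
E
```

```text
err mm [ 3.  -0.9  9.4] tilt 0.7570217615117596 want 1.05 side -0.0005008973932358884 [-1.06402959 -0.03953044 -0.96734409  0.05907019  0.51307739  0.93283273] [-1.5 -0.  -0.6] 0.027605083479750374
theta 0.13 524 [0.094 0.146 0.18 ]
```

View pics/s8.png

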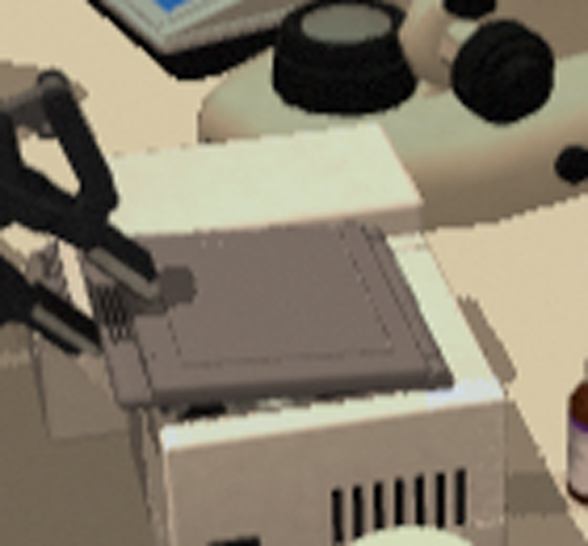

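The cover is nearly down: the upper finger at (150,290) is just over its front edge and the lower finger at (85,345) is under the lip. Now I press gently with the upper finger, in small steps.

Emit:
carry_out(moves=[{"tx": 0,"ty": 0,"tz": -0.3,"wx": 0,"wy": 0,"wz": 0,"claw": 0.36},{"tx": 0,"ty": 0,"tz": -0.3,"wx": 0,"wy": 0,"wz": 0,"claw": 0.36},{"tx": 0,"ty": 0,"tz": 0,"wx": 0,"wy": 0,"wz": 0,"claw": 0.36}])

```text
clock: 14.1
tcp_pos: [0.4556, -0.3243, 0.0959]
orientation: [0.295, 0.739, 0.563, 0.225]
wrist_force: [-0.0, 0.0, 0.6]
finger_gap: 0.0271
grip_force: 0.0
```

```bash
python3 chk.py 24
```

```text
err mm [ 2.9 -0.7 14.8] tilt 0.7587523135607769 want 1.05 side -0.0008218886611106591 [-1.06459928 -0.02774472 -0.97711703  0.03596507  0.51416668  0.93280936] [-0.   0.   0.6] 0.027148998211895727
theta 0.13 527 [0.095 0.143 0.179]
```

Force has gone to zero and the angle hasn't changed, so the cover rests on the catch. I keep pressing in small steps.

Emit:
carry_out(moves=[{"tx": 0,"ty": 0,"tz": -0.2,"wx": 0,"wy": 0,"wz": 0,"claw": 0.36},{"tx": 0,"ty": 0,"tz": -0.2,"wx": 0,"wy": 0,"wz": 0,"claw": 0.36},{"tx": 0,"ty": 0,"tz": -0.2,"wx": 0,"wy": 0,"wz": 0,"claw": 0.36}])

```text
clock: 14.52
tcp_pos: [0.4565, -0.3251, 0.0916]
orientation: [0.296, 0.738, 0.563, 0.225]
wrist_force: [-0.4, 0.3, 2.5]
finger_gap: 0.0274
grip_force: 1.6
```

Emit:
carry_out(moves=[{"tx": 0,"ty": 0,"tz": -0.2,"wx": 0,"wy": 0,"wz": 0,"claw": 0.36},{"tx": 0,"ty": 0,"tz": -0.2,"wx": 0,"wy": 0,"wz": 0,"claw": 0.36}])

```text
clock: 14.78
tcp_pos: [0.4555, -0.3242, 0.0858]
orientation: [0.294, 0.739, 0.563, 0.224]
wrist_force: [-3.6, 2.7, 8.4]
finger_gap: 0.0275
grip_force: 4.0
```

```bash
python3 chk.py 24
```

```text
err mm [ 3.  -0.8 25. ] tilt 0.7584770254500619 want 1.05 side -0.0007794891420918326 [-1.06455099e+00 -6.16356124e-03 -9.92331273e-01 -5.70267743e-04
  5.14009820e-01  9.32828239e-01] [-3.6  2.7  8.4] 0.027458147908460913
theta 0.13 23 [0.088 0.102 0.126]
```

Emit:
carry_out(moves=[{"tx": 0,"ty": 0,"tz": -0.15,"wx": 0,"wy": 0,"wz": 0,"claw": 0.36},{"tx": 0,"ty": 0,"tz": 0,"wx": 0,"wy": 0,"wz": 0,"claw": 0.36}])

```text
clock: 15.08
tcp_pos: [0.4564, -0.3247, 0.0858]
orientation: [0.296, 0.738, 0.563, 0.225]
wrist_force: [-1.7, 2.5, 8.2]
finger_gap: 0.0275
grip_force: 4.1
```

```bash
cat > fit.py <<'E'
from h import *
print(env.get_state()["wrist_force"])
for n in("side","top"):
    Q=loc(read_camera(n)); m=(Q[...,1]<-.065)&(Q[...,1]>-.098)&(Q[...,2]>.105)&(Q[...,2]<.135)&(Q[...,0]<.04)&(Q[...,0]>-.055); q=Q[m]
    print(n,len(q),np.polyfit(q[:,0]-.058,q[:,2],1),"angle ~ -slope; z at hinge closed .116")
E
python3 fit.py
```

```text
[-1.68269038  2.50549103  8.20155258]
side 605 [0.0024826  0.11626225] angle ~ -slope; z at hinge closed .116
top 839 [0.0063494  0.11802229] angle ~ -slope; z at hinge closed .116
```

The cover is fully home: the surface slope is about 0 and the z at the hinge matches closed. Now I withdraw along the tool axis.

Emit:
carry_out(moves=[{"tx": 0,"ty": 0,"tz": 0.25,"wx": 0,"wy": 0,"wz": 0,"claw": 0.36},{"tx": -0.66,"ty": 0.18,"tz": 0.73,"wx": 0,"wy": 0,"wz": 0,"claw": 0.36},{"tx": -1.3,"ty": 0.36,"tz": 1.4,"wx": 0,"wy": 0,"wz": 0,"claw": 0.36},{"tx": -2,"ty": 0.54,"tz": 2.2,"wx": 0,"wy": 0,"wz": 0,"claw": 0.36},{"tx": 0,"ty": 0,"tz": 4,"wx": 0,"wy": 0,"wz": 0,"claw": 0.36},{"tx": 0,"ty": 0,"tz": 0,"wx": 0,"wy": 0,"wz": 0,"claw": 0.36}])

```text
clock: 15.92
tcp_pos: [0.4163, -0.3154, 0.1742]
orientation: [0.297, 0.738, 0.563, 0.224]
wrist_force: [-0.9, -0.3, 0.1]
finger_gap: 0.0271
grip_force: 0.0
```

```bash
python3 fit.py; python3 - <<'E'
from h import *
c=read_camera("top"); P=cloud(c); P0=cloud(dict(np.load("top0.npz")))
for n,(u,v) in dict(cup=(415,268),cnt=(242,271),drop=(372,195)).items(): print(n,P[v,u],P0[v,u])
E
```

```text
[-0.93221998 -0.30352883  0.05898091]
side 589 [0.00405744 0.11637575] angle ~ -slope; z at hinge closed .116
top 834 [0.00812334 0.1181494 ] angle ~ -slope; z at hinge closed .116
cup [ 0.48874539 -0.4757163   0.07339182] [ 0.48862276 -0.47541933  0.07536073]
cnt [ 0.47642523 -0.12427816  0.02792105] [ 0.47665416 -0.12368462  0.02337739]
drop [ 0.63389554 -0.38668807  0.07690816] [ 0.63369512 -0.38660115  0.07801515]
```

```bash
python3 -c "
from workcell import env
print(env.hand_in())"
```

```text
the job is handed in; nothing more can be done
None
```

I rolled the tube neck-up in its trough, eased the cover down and pressed it past its catch (about 8 N); it measured fully home before hand-in at about 16 s, with the bystanders unmoved and the arm clear, but the tube could not be checked again under the closed cover and no verdict was returned.

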